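# Hook the tape measure on the plate's edge, draw it out and lock it

## Robot

A 6-joint arm with a two-finger parallel gripper is mounted at the origin on the work surface. World frame = base frame: x ahead of the robot, y to its left, z up, the work surface at z = 0. Lengths are in m, angles in rad, forces in N, time in s.
With the tool pointing down it reaches from about 0.35 to 0.875 m from the base axis. Payload 4.2 kg.
Tool frame: the origin (TCP) lies between the finger pads; the fingertips stand 17 mm ahead of it and the grasp point (between the pads) lies 2 mm behind it; z points along the fingers, x is the direction in which the jaws open and shut, and the axes are right-handed (so a half turn about z gives the same grasp; the last joint's range is limited). The gripper opens to 85 mm and grips with 20 to 120 N. Pads are 22 mm wide; open, the fingers measure 114 mm over their backs; the gripper's body (76 mm by 85 mm) begins 54 mm behind the grasp point. The pads swing forward as they close: fully open they stand 13 mm farther back than shut.
Start: joints at [-0.976, 0.385, 0.008, 0, -1.194, -0.259], TCP at [0.206, -0.59, 0.248] pointing down, gripper open.
Joint ranges: [-3.14, 3.14], [-1.21, 2.06], [-1.07, 1.41], [-3.16, 2.05], [-2.99, -0.16], [-3.1, 3.1]. Speed limits (rad/s): [2.79, 2.79, 3.14, 3.14, 3.14, 3.14].

## Interface

Orientations are given as a unit quaternion [x, y, z, w].
In Python, from workcell import readout, get_image, camera_info, arm gives the robot as it stands.
- The arm moves only by the tool arm_command, never from a script. Its argument "steps" is a list of rows, each a list of 7 numbers: the shift along the tool's x, y, z in cm, then the turn, a rotation vector about the tool's x, y, z in rad, then the closure, from 0 (fully open) to 1 (shut). A call has 1 to 5 rows; each row is the pose to reach, as a shift and turn from the pose commanded when the call began, along the tool's axes at that moment; what a row does not reach only later rows make up. A row lasts 1/10 s, in which the tool goes at most 50 mm and 8.59 degrees, less where a joint would pass 70% of its speed; a pose out of reach is approached as far as the arm can. A call with a gripper value outside its range is refused whole. The fingers move at their own pace and stop on an object; "newtons" is the grip in N (left out, the last holds). Time passes only in rows, so rows that repeat a pose let the fingers close. It gives the time, the measured TCP pose, the force and the opening at its end, in the units of the state.
- readout.get_state(): the state, without advancing time (a new reading comes with each control period).
- get_image(name): name is "scene" or "top" or "wrist"; returns (picture, depth): 384x512x3 uint8, red, green, blue; 384x512 float32, m along the optical axis (not along the pixel's ray), 0 where there is no reading.
- camera_info(name): a dict with "camera_matrix" (3x3 intrinsics, pixels), "origin" and "orientation" of the camera in the world; the wrist camera has in their place "T_tool_cam" (4x4, takes a point from camera to tool coordinates, whose origin is the TCP and whose axes are the tool frame's). Camera axes: x right, y up, looking along -z (the intrinsics and any distortion apply to the point x, -y, -z); pixel columns grow to the right and rows downward; lengths in m; the calibration is good to about 2 mm. A picture is of the moment at which its call begins: read the wrist's pose just before it. camera_info takes no time and is no camera call.
- arm.hand_in(): hands the job in, once; it reports no verdict.
The state is a dict: "time": time; "qpos": joint angles; "qvel": joint speeds; "joint_torque": joint torques, N m; "position": TCP position; "eef_rot": TCP orientation; "ft_force": force on the tool from outside, world axes, zero at the start; "moment": the same for the moment, N m; "gripper_width": finger opening in m.
Only numpy, scipy, OpenCV 4.12 (cv2) and the standard library are available. Lean on these libraries where they do the work, as an engineer would, in place of code of your own. Each camera call takes 0.05 s, during which the arm holds its last target. There are 200 camera calls.

## Task

Set up the tape measure for marking out: hook its end over the overhanging far edge of the aluminium plate, square to the edge, back the case away against the spring until 40 mm of tape shows between the hook and the front of the case, and push the lock down. Leave the tape standing on the plate by itself, hooked, drawn out and locked; go gently on hook and plate (never more than 20 N), and leave the other things on the bench where they are.

Things in the scene. Friction and masses are not known exactly. Their poses are not given: they have to be found in the camera images.
- case (a point): Tape measure, grey box-shaped case 76 mm long (its x), 40 wide (its y), 44 high, about 0.35 kg in all; this point is the case's centre, 22 mm above its flat underside. x points out of the front to the hook, z up. It starts upright on the wooden block, hook free beyond the block's end. A spring keeps the tape in: holding the hook, it takes 4 N to start drawing it out, 5 N at 40 mm.
- hook (a point): Steel hook plate, 20 mm wide, 3 thick, at the end of the tape, which leaves the case's front at its underside; it reaches 8 mm below the underside. Point: middle of its inner face (facing the case), level with the underside. Tape showing = this face to the case's front (38 mm from the case's centre): 6 mm drawn in, about 60 at the hard stop. At 40 it is 78 mm from the centre. Axes as the case's.
- lock_tab (a point): The lock: an upright black tab on the middle of the case's top, 26 mm long along the case, 20 wide, 30 high; this point is its centre, 15 mm above the case's top when up. Pinch it across its 20 mm: it can carry the whole tape measure and draw the case back. Keep the fingertips 6 mm or more off the case's top, as the tab goes down to lock.
- lock (a joint): How far the lock tab is down: 0 up (free), 0.005 m fully down. On a firmly standing case it starts to move at about 5 N and is fully down at 9 N; the tape is locked when it is down by more than 3.5 mm. It stays where left and locks whatever tape is out, so a hard landing of the case, when carried by the tab, locks it too early.
- board: Wooden board fixed on the bench, 220 x 220 x 18 mm; origin: centre of underside, x away from the robot, z up. On it an aluminium plate, 150 mm wide (y, centred), 200 long, 5 thick, top 23 mm above this origin. Its far edge (along y) overhangs, air below, 122 to 162 mm from the origin along x: just where is to be seen or felt. Low straps, tops at 37 mm, at y = +-82 mm, x -70 to -20 mm.
- block: Wooden block fixed on the bench, 80 mm (its x) by 70 by 36 mm high, on which the tape measure stands at the start; origin at the centre of its underside.
- tape: The same tape measure's case (the pose of its underside's centre).
- blade: The sliding steel tape with its hook (same point as the hook's).
- offcut0: Small loose L-shaped metal offcut, 45 mm long, 4 thick, lying on the near part of the board; leave alone.
- offcut1: Small loose L-shaped metal offcut, 45 mm long, 4 thick, on the bench; leave alone.
- offcut2: Loose strip of metal, 60 by 22 by 4 mm, on the bench; leave alone.
- screwdriver: Loose screwdriver lying on the bench; leave alone.
There are look-alikes about, which are no part of the job. Leave any purple look-alike of the tape alone.

How it is judged:
On the way, in this order (a step that is already met when the one before it is completed fails the run):
1. the hook is caught on the plate's edge, with less than 30 mm of tape out, and the spring is felt (contact force between blade and board above 1.5 N and x of hook in the frame of case below 0.068 m and x of hook in the frame of board above 0.116 m), for 0.05 s.
2. the case is backed away, the hook still holding, to 36 to 44 mm of tape (contact force between blade and board above 1 N and x of hook in the frame of case between 0.074 and 0.082 m), for 0.1 s.
At the end, for the whole second after the job is handed in: The tape stands at rest by itself on the plate (flat within 3 mm), square to the far edge within 7 degrees, hook down in front of that edge (118 to 167 mm from the board's origin), 36 to 44 mm of tape showing, lock down by more than 3.5 mm (value of joint lock above 0.0035 m and x of hook in the frame of case between 0.074 and 0.082 m and z of case in the frame of board between 0.042 and 0.048 m and angle between case's own z axis and vertical below 0.06 rad and angle between the x axis of case and the x axis of board, either way round below 0.12 rad and x of hook in the frame of board between 0.118 and 0.167 m and y of hook in the frame of board between -0.06 and 0.06 m and linear speed of tape below 0.01 m/s and velocity of joint lock below 0.01 m/s); the robot touches nothing.
It fails at once if the tape's case, hook or lock is forced onto the plate or board with more than 20 N (contact force between tape and board above 20 N).
It fails at once if a loose bystander is moved by more than 30 mm (distance of any of offcut0, offcut1, offcut2, screwdriver from where it was at the start of the episode above 0.03 m).
It also fails if it takes over 72 s, if anything falls off the work surface, if the arm or the gripper's body presses on something with over 40 N, if the wrist force passes 120 N, or if a joint passes its speed limit or range.

## Working session

There is one attempt and no reset: what is moved stays moved. The work goes in short steps, Python scripts to look and compute and a tool call to move; the robot and the scene stay as the last step left them, time stands still between calls to the robot, and variables do not carry over. Pictures are saved under pics/ and viewed, about 8 in all and at most 12, crops included, and the job is handed in when it is done.

Besides the shell and the picture viewer there is one more tool, called as name(argument=value, ...) on one line, values as JSON. arm_command: Moves the arm, as the interface text tells. Its arguments: {"type":"object","properties":{"steps":{"type":"array","items":{"type":"array","items":{"type":"number"}}},"newtons":{"type":"number"}},"required":["steps"]}

```bash
mkdir -p pics; cat > h.py <<'E'
import numpy as np, cv2
from scipy.spatial.transform import Rotation as R
from workcell import readout, get_image, camera_info, arm
def cam(name, st=None):
    i=camera_info(name); K=np.array(i["camera_matrix"])
    if "T_tool_cam" in i:
        st=st or readout.get_state()
        T=np.eye(4); T[:3,:3]=R.from_quat(st["eef_rot"]).as_matrix(); T[:3,3]=st["position"]
        return K, T@np.array(i["T_tool_cam"])
    T=np.eye(4); o=np.array(i["orientation"])
    T[:3,:3]=R.from_quat(o).as_matrix() if o.size==4 else o.reshape(3,3); T[:3,3]=i["origin"]; return K,T
def snap(name,tag):
    st=readout.get_state(); p,d=get_image(name); K,T=cam(name,st)
    np.savez(f"pics/{tag}.npz",p=p,d=d,K=K,T=T); return p,d,K,T
def pts(d,K,T):
    v,u=np.mgrid[:d.shape[0],:d.shape[1]]
    c=np.stack([(u-K[0,2])/K[0,0]*d,-(v-K[1,2])/K[1,1]*d,-d],-1)
    return c@T[:3,:3].T+T[:3,3]
def load(tag):
    z=np.load(f"pics/{tag}.npz"); return z["p"],z["d"],z["K"],z["T"]
def save(tag,p,box=None,s=1):
    if box: p=p[box[1]:box[3],box[0]:box[2]]
    cv2.imwrite(f"pics/{tag}.png",cv2.cvtColor(cv2.resize(p,None,fx=s,fy=s,interpolation=cv2.INTER_CUBIC),cv2.COLOR_RGB2BGR))
E
python3 - <<'E'
from h import *
print(readout.get_state()); print(camera_info("top"),camera_info("wrist"))
a=snap("top","top0"); b=snap("scene","scene0")
save("top0",a[0],s=1.5); save("scene0",b[0],s=1.5)
E
```

```text
{'time': 0.0, 'qpos': array([-9.76411064e-01,  3.85558250e-01,  6.62497848e-03, -4.86913802e-04,
       -1.19399821e+00, -2.58596369e-01]), 'qvel': array([-0.00077375,  0.0007531 , -0.00121691,  0.0001589 , -0.0007938 ,
        0.00167613]), 'joint_torque': array([-9.93564172e-04, -3.92292202e+01,  1.88395000e+01,  4.18604672e+00,
       -4.76466928e-03, -1.83275603e-06]), 'position': array([ 0.20578102, -0.58957369,  0.24722198]), 'eef_rot': array([ 5.79074567e-01,  8.15273853e-01,  5.86851898e-04, -9.20071329e-04]), 'ft_force': array([-0.1482584 ,  0.45493435, -0.29005519]), 'moment': array([-0.06273316, -0.04499556,  0.00292314]), 'gripper_width': 0.08549996966197579}
{'camera_matrix': array([[453.31320696,   0.        , 257.17602834],
       [  0.        , 453.31320696, 197.31080945],
       [  0.        ,   0.        ,   1.        ]]), 'origin': array([ 0.31281104, -0.06747899,  1.08586841]), 'orientation': array([ 0.0753122 , -0.06800195, -0.68473258,  0.72169599])} {'camera_matrix': array([[334.79192446,   0.        , 254.21142008],
       [  0.        , 334.79192446, 190.14090826],
       [  0.        ,   0.        ,   1.        ]]), 'T_tool_cam': array([[ 9.99998827e-01,  1.40107400e-03, -6.18449065e-04,
         2.93208181e-04],
       [ 1.15816590e-03, -9.56049377e-01, -2.93203423e-01,
        -7.47522047e-02],
       [-1.00206754e-03,  2.93202363e-01, -9.56049879e-01,
        -1.25698116e-01],
       [ 0.00000000e+00,  0.00000000e+00,  0.00000000e+00,
         1.00000000e+00]])}
```

View pics/top0.png

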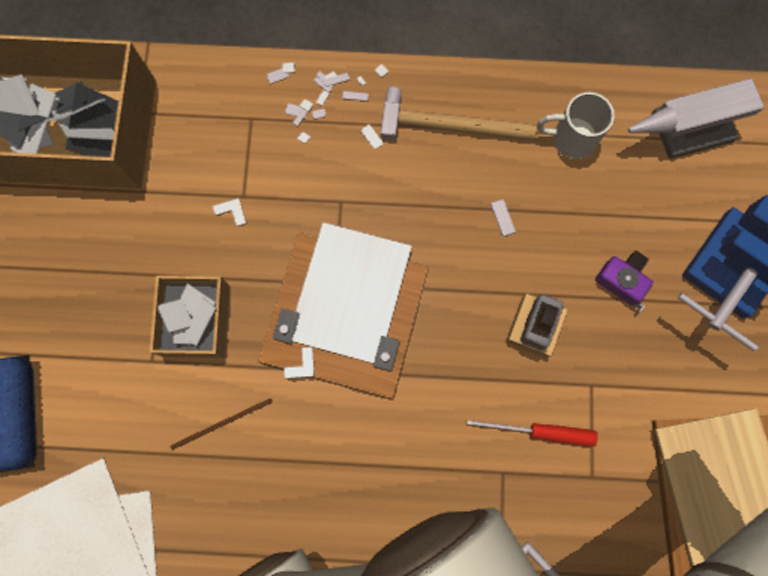

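View pics/scene0.png

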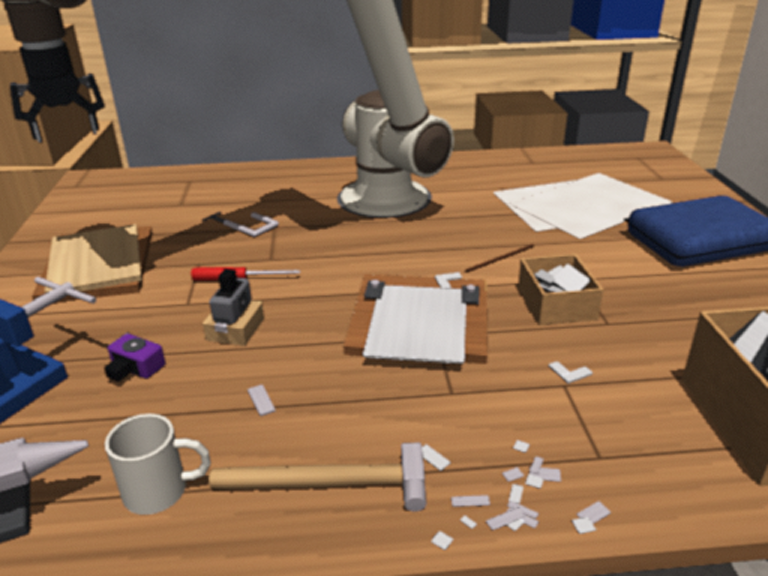

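The top view shows the grey tape on its block at about (543,320) in the enlarged picture and the board at (345,310). The purple decoy is at (625,280).

```bash
python3 - <<'E'
from h import *
p,d,K,T=load("top0"); P=pts(d,K,T)
def region(n,x0,x1,y0,y1,z0,z1):
    s=P[y0:y1,x0:x1].reshape(-1,3); m=(s[:,2]>z0)&(s[:,2]<z1); q=s[m]
    r=cv2.minAreaRect((q[:,:2]*1000).astype(np.float32)); print(n,m.sum(),"c",np.round(r[0],1),"size",np.round(r[1],1),"ang",round(r[2],1),"zmed",round(float(np.median(q[:,2])),4)); return q
print("table z",np.median(P[250:262,250:300,2]))
region("tab",330,390,185,245,.098,.12)
region("casetop",330,390,185,245,.072,.09)
region("block",330,390,185,245,.028,.042)
q=region("plate",170,290,145,270,.0205,.027)
region("board",170,290,145,270,.012,.0205)
region("straps",170,290,145,270,.031,.045)
# plate corners by pixel (orig pixels)
for n,(u,v) in dict(fl=(323,224),fr=(411,245),nr=(384,362),nl=(293,343),bl=(302,234),br=(428,266),bnr=(392,397),bnl=(260,362)).items():
    u/=1.5;v/=1.5; r=T[:3,:3]@np.array([(u-K[0,2])/K[0,0],-(v-K[1,2])/K[1,1],-1]); z=.023 if n[0]!='b' else .018
    print(n,np.round(T[:3,3]+r*(z-T[2,3])/r[2],4))
save("crop0",np.vstack([cv2.resize(p[185:245,325:405],(800,600))]))
E
```

```text
table z 0.0004384720316693569
tab 119 c [ 495.3 -290.8] size [20.6 25.5] ang 72.1 zmed 0.1086
casetop 443 c [ 495.7 -290.9] size [41.5 75.1] ang 71.6 zmed 0.0784
block 403 c [ 496.1 -291.3] size [70.6 79.3] ang 70.6 zmed 0.0348
plate 4871 c [508.   12.5] size [218.4 257.7] ang 77.7 zmed 0.023
board 3557 c [508.4  13.2] size [220.3 255.5] ang 77.7 zmed 0.018
straps 119 c [457.5  24.4] size [191.4  48. ] ang 77.8 zmed 0.0329
fl [0.6457 0.0581 0.023 ]
fr [ 0.6176 -0.0869  0.023 ]
nr [ 0.4258 -0.0534  0.023 ]
nl [0.4481 0.0913 0.023 ]
bl [0.6285 0.0918 0.018 ]
br [ 0.5853 -0.1161  0.018 ]
bnr [ 0.3725 -0.0687  0.018 ]
bnl [0.4161 0.1415 0.018 ]
```

View pics/crop0.png

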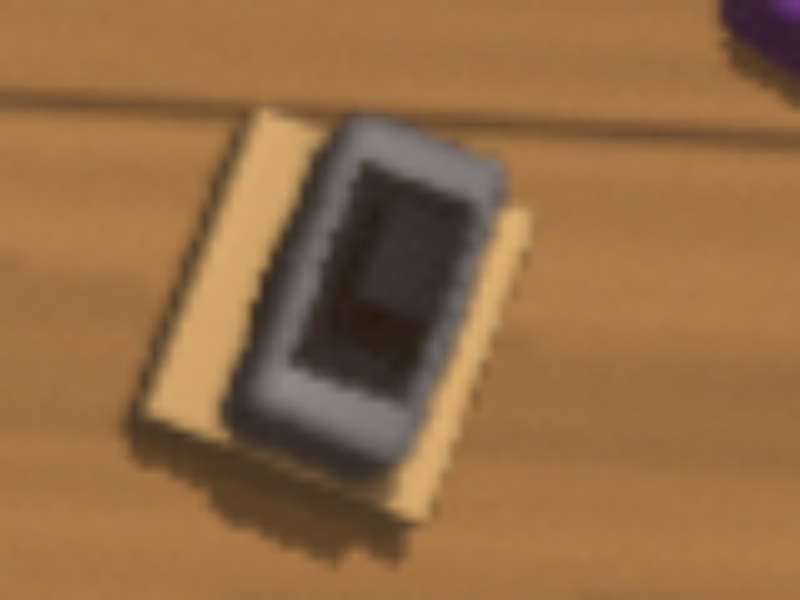

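The crop shows the tape with its long axis at about -18° yaw, centre (0.495,-0.291), standing centred on the block. The hook end is away from the robot. I'll move above it with the camera on the hook side.

arm_command(steps=[[9.3,18.6,0,0,0,0,0],[9.3,18.6,0,0,0,0,0],[9.3,18.6,0,0,0,0,0],[9.3,18.6,0,0,0,0,0],[9.3,18.6,0,0,0,0,0]])

```text
time: 0.6
position: [0.3536, -0.4377, 0.2481]
eef_rot: [0.577, 0.817, 0.0, -0.0]
ft_force: [-0.0, -0.4, -1.0]
gripper_width: 0.0856
```

arm_command(steps=[[9.3,18.6,0,0,0,-0.7,0],[9.3,18.6,0,0,0,-0.7,0],[9.3,18.6,0,0,0,-0.7,0],[9.3,18.6,0,0,0,-0.7,0],[9.3,18.6,0,0,0,-0.7,0]])

```text
time: 1.1
position: [0.4986, -0.2889, 0.2477]
eef_rot: [0.26, 0.966, 0.0, -0.0]
ft_force: [-0.7, 1.3, 0.1]
gripper_width: 0.0852
```

arm_command(steps=[[0,0,0,0,0,-0.7,0],[0,0,0,0,0,-0.7,0],[0,0,0,0,0,-0.7,0],[0,0,0,0,0,-0.7,0],[0,0,0,0,0,-0.7,0]])

```text
time: 1.6
position: [0.4955, -0.2921, 0.2478]
eef_rot: [-0.085, 0.996, 0.0, -0.001]
ft_force: [-0.1, -0.1, -0.4]
gripper_width: 0.0855
```

arm_command(steps=[[0,0,0,0,0,-0.7,0],[0,0,0,0,0,-0.7,0],[0,0,0,0,0,-0.7,0],[0,0,0,0,0,-0.7,0],[0,0,0,0,0,-0.7,0]])

```text
time: 2.1
position: [0.4954, -0.2922, 0.2478]
eef_rot: [-0.421, 0.907, 0.0, -0.0]
ft_force: [-0.3, -0.8, 0.9]
gripper_width: 0.0852
```

arm_command(steps=[[0,0,0,0,0,-0.385,0],[0,0,0,0,0,-0.385,0],[0,0,0,0,0,-0.385,0],[0,0,0,0,0,-0.385,0]])

```text
time: 2.5
position: [0.4955, -0.2921, 0.2478]
eef_rot: [-0.585, 0.811, 0.0, -0.0]
ft_force: [0.8, 0.3, -0.2]
gripper_width: 0.0858
```

```bash
cat >> h.py <<'E'
def go(x,y,z,yaw_case):  # tool x = case -y (camera on hook side)
    st=readout.get_state(); r=R.from_quat(st["eef_rot"]); M=r.as_matrix()
    a=np.radians(yaw_case); X=np.array([np.sin(a),-np.cos(a),0]); Z=np.array([0,0,-1.]); G=np.stack([X,np.cross(Z,X),Z],1)
    print("t",round(st["time"],2),"pos",np.round(st["position"],4),"F",np.round(st["ft_force"],2),"M",np.round(st["moment"],2),"w",round(st["gripper_width"],4))
    print("shift cm",np.round(M.T@(np.array([x,y,z])-st["position"])*100,2),"turn",np.round(R.from_matrix(M.T@G).as_rotvec(),4))
E
python3 - <<'E'
from h import *
go(.4955,-.291,.2,-18.2)
p,d,K,T=snap("wrist","w1"); P=pts(d,K,T); save("w1",p,s=1.5)
for n,z0,z1 in (("tab",.098,.13),("case",.072,.09),("block",.03,.042)):
    m=(P[...,2]>z0)&(P[...,2]<z1)&(d>0)&(abs(P[...,0]-.495)<.07)&(abs(P[...,1]+.29)<.06); q=P[m]
    r=cv2.minAreaRect((q[:,:2]*1000).astype(np.float32)); print(n,m.sum(),np.round(r[0],1),np.round(r[1],1),round(r[2],1),"z",round(float(np.median(q[:,2])),4))
E
```

```text
t 2.5 pos [ 0.4955 -0.2921  0.2478] F [ 0.85  0.32 -0.22] M [ 0.07 -0.02 -0.02] w 0.0858
shift cm [-0.11  0.03  4.78] turn [ 0.001   0.0001 -0.004 ]
tab 812 [ 497.2 -292.8] [20.  26.1] 71.8 z 0.11
case 2652 [ 497.5 -292.5] [41.6 74.5] 70.9 z 0.08
block 2093 [ 500.1 -293.4] [70.1 87. ] 70.8 z 0.0362
```

View pics/w1.png

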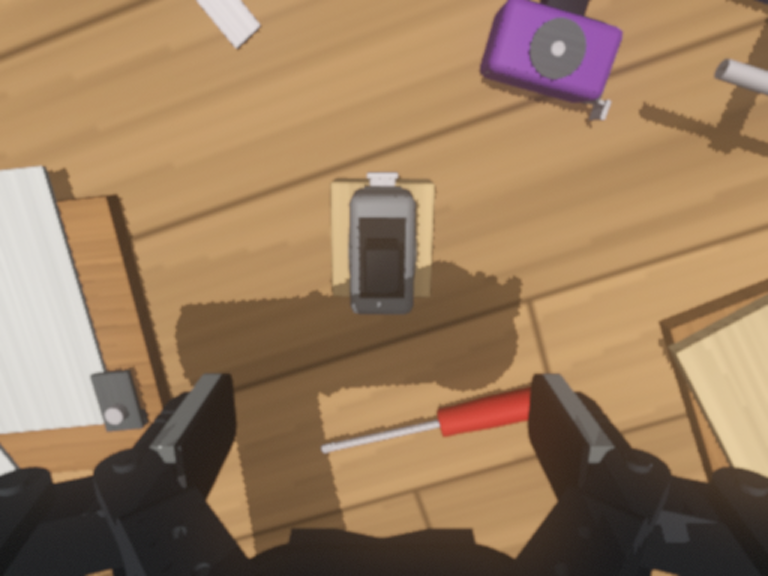

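The wrist view shows the hook at (382,178) and the tab upright at (382,270), well centred between the fingers. I'll descend around the tab.

arm_command(steps=[[0,0.13,4,0,0,0.005,0],[0,0.13,8,0,0,0.005,0],[0,0.13,11,0,0,0.005,0],[0,0.13,13,0,0,0.005,0],[0,0.13,14.1,0,0,0.005,0]])

```text
time: 3.05
position: [0.4935, -0.2913, 0.1051]
eef_rot: [-0.582, 0.813, 0.002, -0.001]
ft_force: [-0.6, -0.5, 0.1]
gripper_width: 0.0853
```

arm_command(steps=[[0,0,0,0,0,0,0],[0,0,0,0,0,0,0]])

```text
time: 3.25
position: [0.4953, -0.2918, 0.1082]
eef_rot: [-0.583, 0.813, -0.001, 0.0]
ft_force: [0.1, -0.1, 0.7]
gripper_width: 0.0851
```

```bash
python3 - <<'E'
from h import *
go(.4968,-.2924,.106,-18.5)
p,d,K,T=snap("wrist","w2"); P=pts(d,K,T); save("w2",p,s=1.5)
for n,z0,z1 in (("tab",.098,.13),("case",.072,.09)):
    m=(P[...,2]>z0)&(P[...,2]<z1)&(d>0)&(abs(P[...,0]-.495)<.05)&(abs(P[...,1]+.29)<.027); q=P[m]
    r=cv2.minAreaRect((q[:,:2]*1000).astype(np.float32)); print(n,m.sum(),np.round(r[0],1),np.round(r[1],1),round(r[2],1),"z",round(float(np.median(q[:,2])),4))
E
```

```text
t 3.25 pos [ 0.4953 -0.2918  0.1082] F [ 0.08 -0.1   0.7 ] M [-0.05  0.02 -0.01] w 0.0851
shift cm [ 0.01 -0.16  0.22] turn [-0.0015 -0.0003 -0.0032]
tab 3101 [ 497.7 -292.4] [20.4 26.8] 70.7 z 0.11
case 6899 [ 497.5 -292.5] [41.6 75.4] 70.9 z 0.0798
```

View pics/w2.png

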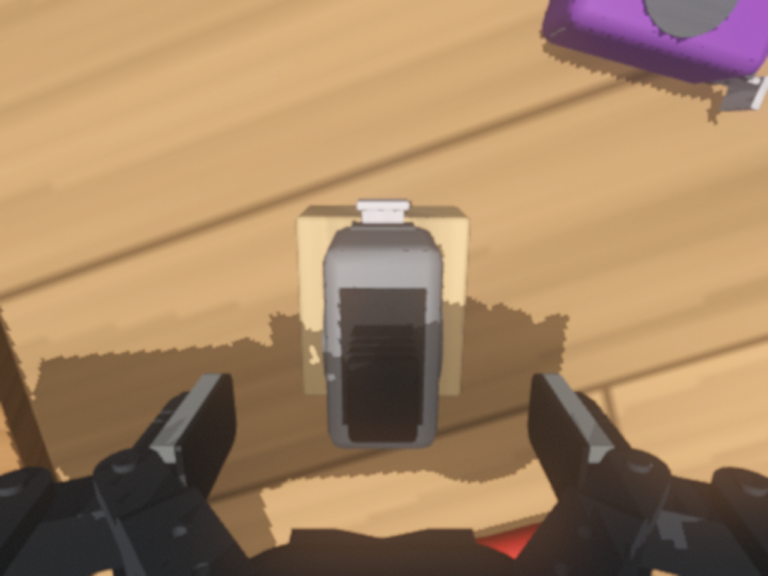

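Camera view confirms the tab (382,385) sits between the jaws. The tool needs to go 2.4 mm towards the hook and 2 mm down, then close.

arm_command(steps=[[0,-0.24,0.22,0,0,0.007,0],[0,-0.24,0.22,0,0,0.007,0],[0,-0.24,0.22,0,0,0.007,0.3],[0,-0.24,0.22,0,0,0.007,0.6],[0,-0.24,0.22,0,0,0.007,0.7]], newtons=60)

```text
time: 3.8
position: [0.497, -0.2922, 0.1053]
eef_rot: [-0.58, 0.814, -0.0, 0.0]
ft_force: [-0.5, 0.5, 0.4]
gripper_width: 0.044
```

arm_command(steps=[[0,0,0,0,0,0,0.85],[0,0,0,0,0,0,0.95],[0,0,0,0,0,0,1],[0,0,0,0,0,0,1],[0,0,0,0,0,0,1]], newtons=80)

```text
time: 4.3
position: [0.4969, -0.2923, 0.1052]
eef_rot: [-0.58, 0.814, -0.0, -0.0]
ft_force: [-1.3, -0.6, 1.2]
gripper_width: 0.0183
```

arm_command(steps=[[0,0,0,0,0,0,1],[0,0,0,0,0,0,1],[0,0,0,0,0,0,1]])

```text
time: 4.6
position: [0.4969, -0.2923, 0.1052]
eef_rot: [-0.58, 0.814, -0.0, -0.0]
ft_force: [-0.8, -0.3, 2.1]
gripper_width: 0.0185
```

arm_command(steps=[[0,0,-0.5,0,0,0,1],[0,0,-1.5,0,0,0,1],[0,0,-3,0,0,0,1],[0,0,-5,0,0,0,1],[0,0,-6,0,0,0,1]])

```text
time: 5.1
position: [0.4976, -0.2923, 0.1669]
eef_rot: [-0.58, 0.814, -0.001, 0.001]
ft_force: [0.1, -0.4, -3.9]
gripper_width: 0.0183
```

arm_command(steps=[[0,0,0,0,0,0,1],[0,0,0,0,0,0,1],[0,0,0,0,0,0,1]])

```text
time: 5.4
position: [0.4962, -0.2919, 0.1639]
eef_rot: [-0.58, 0.815, 0.001, -0.001]
ft_force: [0.7, 0.6, -4.0]
gripper_width: 0.0184
```

```bash
python3 - <<'E'
from h import *
go(.4968,-.2924,.165,-19.1)
p,d,K,T=snap("wrist","w3"); P=pts(d,K,T); save("w3",p,s=1.5)
L=(P-readout.get_state()["position"])@R.from_quat(readout.get_state()["eef_rot"]).as_matrix()  # tool coords
m=(d>0)&(d<.2)&(abs(L[...,0])<.03)&(L[...,1]>-.07)&(L[...,1]<.06)&(L[...,2]>.01)
for lo in np.arange(.015,.09,.006):
    k=m&(L[...,2]>lo)&(L[...,2]<lo+.006)
    if k.sum()>10: print(round(lo,3),k.sum(),"x",np.round(np.percentile(L[k][:,0],[2,98]),4),"y",np.round(np.percentile(L[k][:,1],[2,98]),4))
k=m&(L[...,2]>.02)&(L[...,2]<.035); A=np.c_[L[k][:,:2],np.ones(k.sum())]; print("case top plane",np.linalg.lstsq(A,L[k][:,2],rcond=None)[0])
E
```

```text
t 5.4 pos [ 0.4962 -0.2919  0.1639] F [ 0.68  0.59 -3.98] M [ 0.01 -0.02  0.01] w 0.0184
shift cm [ 0.03 -0.08 -0.11] turn [0.0025 0.0003 0.0003]
0.015 198 x [-0.0095  0.0088] y [-0.0135 -0.0122]
0.021 4151 x [-0.0177  0.0171] y [-0.0358 -0.0006]
0.027 1041 x [-0.0208  0.0202] y [-0.0381  0.0019]
0.033 210 x [-0.0181  0.0204] y [-0.0383 -0.0107]
0.039 173 x [-0.0173  0.017 ] y [-0.0383 -0.0364]
0.045 151 x [-0.0178  0.0166] y [-0.0382 -0.0363]
0.051 220 x [-0.0168  0.0163] y [-0.0391 -0.0365]
0.057 125 x [-0.0176  0.0171] y [-0.0392 -0.0364]
0.063 488 x [-0.0097  0.0097] y [-0.047  -0.0388]
0.069 59 x [-0.0095  0.0092] y [-0.047  -0.0468]
case top plane [-0.00211451 -0.03643266  0.02516906]
```

View pics/w3.png

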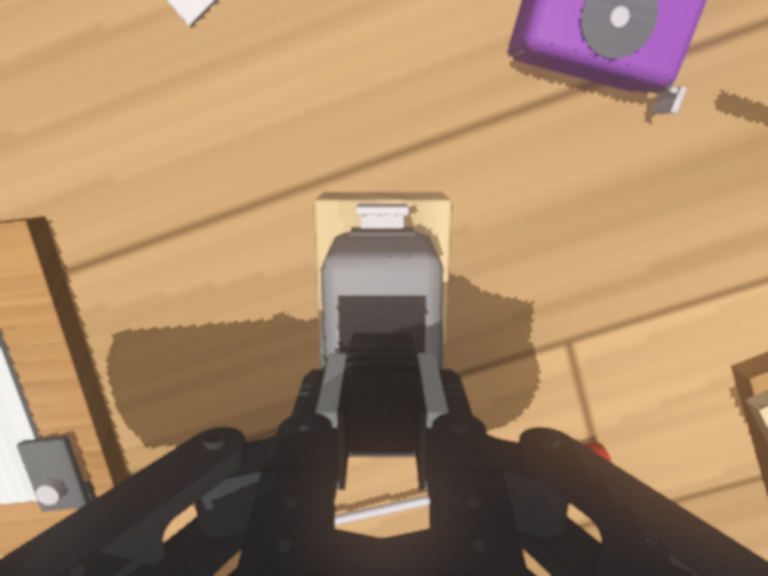

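Lifted cleanly: ft_z ≈ -4 N, and the hook sits at tool y -44 mm on the centre line at (382,215). I'll carry it to the board with the hook beyond the far edge.

arm_command(steps=[[-2,0,0,0,0,0,1],[-5,-0.1,0,0,0,0,1],[-9,-0.2,0,0,0,0,1],[-13,-0.3,0,0,0,0,1],[-17,-0.4,0,0,0,0,1]])

```text
time: 5.95
position: [0.5562, -0.1315, 0.1643]
eef_rot: [-0.58, 0.815, 0.0, -0.001]
ft_force: [1.6, -0.3, -4.1]
gripper_width: 0.0183
```

arm_command(steps=[[-4,0,0,0,0,-0.04,1],[-8,-0.1,0,0,0,-0.08,1],[-11,-0.1,0,0,0,-0.12,1],[-12.6,-0.2,0,0,0,-0.12,1],[-13.1,-0.2,0,0,0,-0.12,1]])

```text
time: 6.45
position: [0.6012, -0.0083, 0.1642]
eef_rot: [-0.629, 0.778, 0.0, -0.001]
ft_force: [-0.4, -0.5, -4.1]
gripper_width: 0.0184
```

arm_command(steps=[[0,0,1,0,0,0,1],[0,0,2,0,0,0,1],[0,0,2.5,0,0,0,1],[0,0,2.5,0,0,0,1],[0,0,2.5,0,0,0,1]])

```text
time: 6.95
position: [0.6009, -0.0105, 0.14]
eef_rot: [-0.628, 0.778, -0.0, -0.0]
ft_force: [-0.7, -0.5, -3.2]
gripper_width: 0.0183
```

```bash
python3 - <<'E'
from h import *
go(.6003,-.0092,.135,-12.2)
p,d,K,T=snap("wrist","w4"); P=pts(d,K,T); save("w4",p,s=1.5)
E
```

```text
t 6.95 pos [ 0.6009 -0.0105  0.14  ] F [-0.66 -0.53 -3.19] M [ 0.02 -0.02  0.02] w 0.0183
shift cm [-0.11  0.08  0.5 ] turn [ 0.0002 -0.0004 -0.0008]
```

View pics/w4.png

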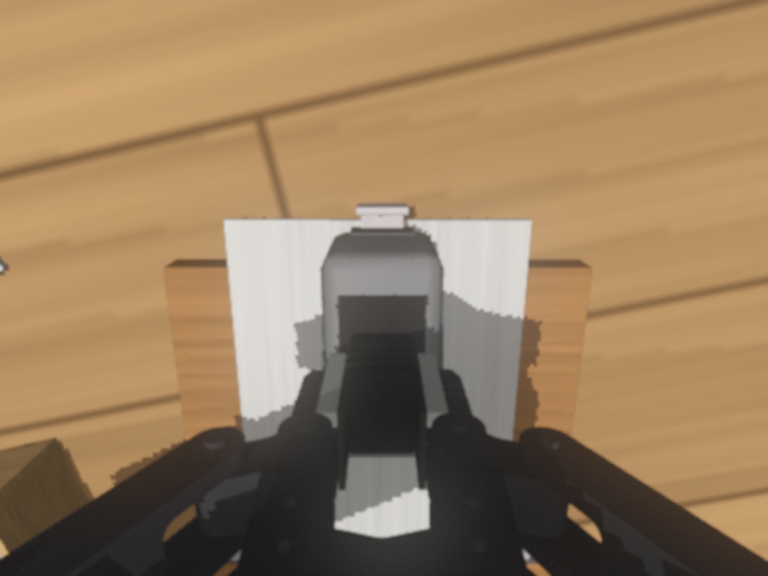

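The plate's far edge is in view, level at row 219 from (225,220) to (530,219), so the tape is square to it. I'll work out the edge in tool coordinates.

```bash
python3 - <<'E'
from h import *
p,d,K,T=load("w4"); P=pts(d,K,T); st=readout.get_state(); M=R.from_quat(st["eef_rot"]).as_matrix(); L=(P-st["position"])@M
def tool(u,v,z):
    r=T[:3,:3]@np.array([(u-K[0,2])/K[0,0],-(v-K[1,2])/K[1,1],-1]); return M.T@(T[:3,3]+r*(z-T[2,3])/r[2]-st["position"])
for u,v in((155,146.5),(215,146.3),(290,146.1),(350,146)): print("edge tool mm",np.round(tool(u,v,.023)*1000,1))
m=(abs(P[...,2]-.023)<.004)
for s,(a,b) in dict(l=(-.07,-.03),r=(.03,.07)).items():
    k=m&(L[...,0]>a)&(L[...,0]<b)&(L[...,1]<0); print(s,k.sum(),"edge y mm",np.percentile(L[k][:,1],[.2,1,3])*1000,"z",np.median(P[k][:,2]))
k=(L[...,1]<-.04)&(L[...,1]>-.055)&(abs(L[...,0])<.012)&(L[...,2]>.055)&(L[...,2]<.085)
print("hook",k.sum(),L[k].min(0)*1e3,L[k].max(0)*1e3)
E
```

```text
edge tool mm [-72.5 -33.2 117.4]
edge tool mm [-28.8 -33.3 117.4]
edge tool mm [ 25.9 -33.4 117.4]
edge tool mm [ 69.6 -33.4 117.4]
l 2383 edge y mm [-33.22464427 -33.10058418 -32.88900999] z 0.023234610916133963
r 2369 edge y mm [-32.99222797 -32.8864866  -32.73319274] z 0.023179515978285242
hook 443 [ -9.63136474 -47.02609007  63.90941002] [ 10.03473042 -40.10321357  75.17999671]
```

arm_command(steps=[[0,0,1,0,0,0,1],[0,0,2,0,0,0,1],[0,0,3,0,0,0,1],[0,0,3.5,0,0,0,1],[0,0,3.8,0,0,0,1]])

```text
time: 7.5
position: [0.6005, -0.0098, 0.101]
eef_rot: [-0.628, 0.778, 0.0, -0.001]
ft_force: [-0.5, -0.7, -4.1]
gripper_width: 0.0185
```

arm_command(steps=[[0,0,0.2,0,0,0,1],[0,0,0.4,0,0,0,1],[0,0,0.5,0,0,0,1],[0,0,0.6,0,0,0,1],[0,0,0.6,0,0,0,1]])

```text
time: 8.0
position: [0.601, -0.0097, 0.0962]
eef_rot: [-0.628, 0.778, -0.0, 0.0]
ft_force: [-0.3, -0.2, -3.5]
gripper_width: 0.0184
```

arm_command(steps=[[0,0,0.05,0,0,0,1],[0,0,0.1,0,0,0,1],[0,0,0.1,0,0,0,1],[0,0,0.1,0,0,0,1]])

```text
time: 8.4
position: [0.601, -0.0097, 0.0951]
eef_rot: [-0.628, 0.778, -0.0, 0.0]
ft_force: [0.9, 0.8, -5.3]
gripper_width: 0.0181
```

```bash
python3 - <<'E'
from h import *
go(.6003,-.0092,.0925,-12.2)
E
```

```text
t 8.4 pos [ 0.601  -0.0097  0.0951] F [ 0.91  0.82 -5.28] M [ 0.01 -0.02 -0.02] w 0.0181
shift cm [-0.03  0.07  0.26] turn [-0.      0.      0.0002]
```

arm_command(steps=[[0,0,0.04,0,0,0,1],[0,0,0.08,0,0,0,1],[0,0,0.12,0,0,0,1],[0,0,0.15,0,0,0,1],[0,0,0.15,0,0,0,1]])

```text
time: 8.9
position: [0.6009, -0.0097, 0.0936]
eef_rot: [-0.628, 0.778, 0.0, -0.0]
ft_force: [0.7, -0.8, -4.2]
gripper_width: 0.0181
```

arm_command(steps=[[0,0,0.03,0,0,0,1],[0,0,0.05,0,0,0,1],[0,0,0.05,0,0,0,1]])

```text
time: 9.2
position: [0.6009, -0.0097, 0.0931]
eef_rot: [-0.628, 0.778, 0.0, -0.0]
ft_force: [-0.1, 0.6, -4.3]
gripper_width: 0.0186
```

arm_command(steps=[[0,0,0,0,0,0,1]])

```text
time: 9.3
position: [0.601, -0.0097, 0.0931]
eef_rot: [-0.628, 0.778, 0.0, 0.0]
ft_force: [-0.0, 0.5, -4.1]
gripper_width: 0.0183
```

arm_command(steps=[[0,0,0.02,0,0,0,1],[0,0,0.04,0,0,0,1],[0,0,0.04,0,0,0,1]])

```text
time: 9.6
position: [0.6009, -0.0097, 0.0927]
eef_rot: [-0.628, 0.778, 0.0, -0.0]
ft_force: [0.2, -0.2, -3.9]
gripper_width: 0.0184
```

arm_command(steps=[[0,0,0.02,0,0,0,1],[0,0,0.04,0,0,0,1],[0,0,0.04,0,0,0,1]])

```text
time: 9.9
position: [0.601, -0.0097, 0.0923]
eef_rot: [-0.628, 0.778, -0.0, 0.0]
ft_force: [-0.4, 0.3, -3.2]
gripper_width: 0.0185
```

arm_command(steps=[[0,0,0,0,0,0,1]])

```text
time: 10.0
position: [0.6009, -0.0097, 0.0923]
eef_rot: [-0.628, 0.778, 0.0, -0.0]
ft_force: [-0.2, 1.4, -4.1]
gripper_width: 0.0185
```

arm_command(steps=[[0,0,0.02,0,0,0,1],[0,0,0.03,0,0,0,1],[0,0,0.03,0,0,0,1]])

```text
time: 10.3
position: [0.6009, -0.0097, 0.0923]
eef_rot: [-0.628, 0.778, -0.0, 0.0]
ft_force: [-0.4, -0.4, -2.0]
gripper_width: 0.0184
```

arm_command(steps=[[0,0,0.02,0,0,0,1],[0,0,0.03,0,0,0,1],[0,0,0.03,0,0,0,1]])

```text
time: 10.6
position: [0.601, -0.0098, 0.0922]
eef_rot: [-0.628, 0.778, -0.0, 0.0]
ft_force: [-1.6, 0.5, 1.3]
gripper_width: 0.0186
```

arm_command(steps=[[0,0,0,0,0,0,1]])

```text
time: 10.7
position: [0.601, -0.0097, 0.0922]
eef_rot: [-0.628, 0.778, -0.0, 0.0]
ft_force: [-2.1, 0.1, 2.9]
gripper_width: 0.0185
```

Contact found at TCP z = 0.0923. I'll ease off 0.3 mm and draw back towards the edge (tool +y).

arm_command(steps=[[0,0,-0.04,0,0,0,1],[0,0.2,-0.04,0,0,0,1],[0,0.4,-0.04,0,0,0,1],[0,0.6,-0.04,0,0,0,1],[0,0.8,-0.04,0,0,0,1]])

```text
time: 11.2
position: [0.5936, -0.0078, 0.0923]
eef_rot: [-0.628, 0.778, -0.0, 0.001]
ft_force: [1.3, -0.5, -1.2]
gripper_width: 0.0186
```

arm_command(steps=[[0,0.1,0,0,0,0,1],[0,0.2,0,0,0,0,1],[0,0.3,0,0,0,0,1],[0,0.3,0,0,0,0,1]])

```text
time: 11.6
position: [0.5904, -0.0073, 0.0923]
eef_rot: [-0.628, 0.778, -0.0, 0.0]
ft_force: [2.2, -0.2, -0.9]
gripper_width: 0.0185
```

arm_command(steps=[[0,0.1,0,0,0,0,1],[0,0.2,0,0,0,0,1],[0,0.3,0,0,0,0,1],[0,0.3,0,0,0,0,1]])

```text
time: 12.0
position: [0.5887, -0.0068, 0.0925]
eef_rot: [-0.628, 0.778, -0.001, 0.001]
ft_force: [4.5, -1.2, -2.4]
gripper_width: 0.0179
```

```bash
python3 - <<'E'
from h import *
go(.6003,-.0092,.0925,-12.2)
p,d,K,T=snap("wrist","w5"); save("w5",p,s=1.5)
E
```

```text
t 12.0 pos [ 0.5887 -0.0068  0.0925] F [ 4.5  -1.15 -2.44] M [-0.54 -1.69 -0.05] w 0.0179
shift cm [-0.01 -1.18  0.  ] turn [-0.0035  0.0009  0.0003]
```

View pics/w5.png

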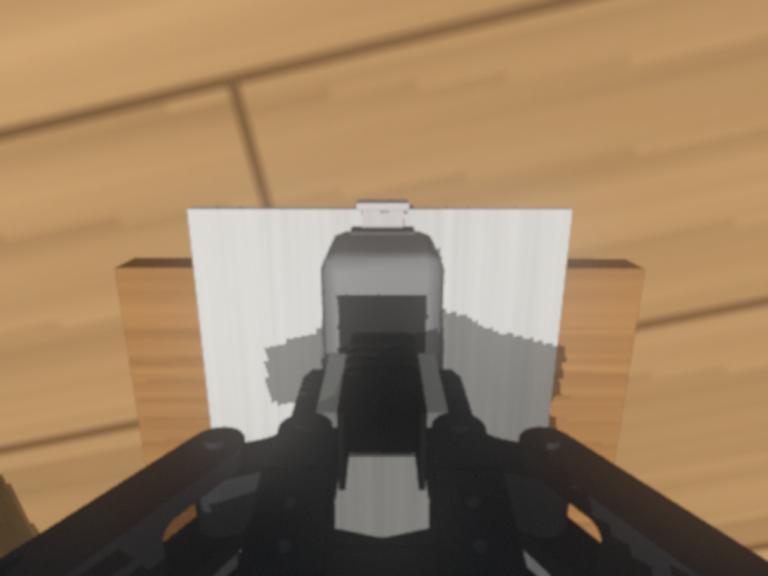

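The hook is tight on the edge at (382,205), and the spring is felt at about 4.6 N along +x. I'll back away slowly.

arm_command(steps=[[0,0.15,0,0,0,0,1],[0,0.35,0,0,0,0,1],[0,0.55,0,0,0,0,1],[0,0.75,0,0,0,0,1],[0,0.95,0,0,0,0,1]])

```text
time: 12.55
position: [0.5797, -0.0048, 0.0925]
eef_rot: [-0.628, 0.778, -0.001, 0.002]
ft_force: [5.5, -2.2, -3.0]
gripper_width: 0.0186
```

arm_command(steps=[[0,0.2,0,0,0,0,1],[0,0.4,0,0,0,0,1],[0,0.6,0,0,0,0,1],[0,0.8,0,0,0,0,1],[0,0.95,0,0,0,0,1]])

```text
time: 13.05
position: [0.5703, -0.0028, 0.0925]
eef_rot: [-0.628, 0.778, -0.001, 0.002]
ft_force: [5.5, -2.2, -3.6]
gripper_width: 0.0184
```

arm_command(steps=[[0,0.2,0,0,0,0,1],[0,0.4,0,0,0,0,1],[0,0.6,0,0,0,0,1],[0,0.8,0,0,0,0,1],[0,0.8,0,0,0,0,1]])

```text
time: 13.55
position: [0.5623, -0.001, 0.0924]
eef_rot: [-0.628, 0.778, -0.001, 0.001]
ft_force: [4.7, -2.1, -2.5]
gripper_width: 0.0184
```

```bash
python3 - <<'E'
from h import *
go(.5571,-.0010,.0923,-12.2)
p,d,K,T=snap("wrist","w6"); save("w6",p,s=1.5)
E
```

```text
t 13.55 pos [ 0.5623 -0.001   0.0924] F [ 4.66 -2.13 -2.48] M [-0.56 -1.71 -0.06] w 0.0184
shift cm [0.11 0.51 0.01] turn [-0.0034  0.0011  0.0003]
```

View pics/w6.png

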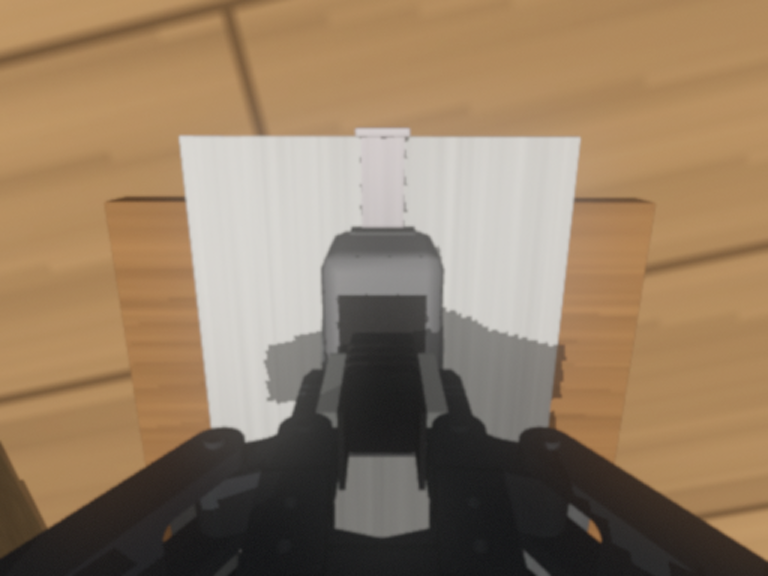

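The hook holds at (382,133) on the edge, with the tape drawn straight. I'll measure the tape showing.

```bash
cat >> h.py <<'E'
def meas(tag):
    p,d,K,T=load(tag); P=pts(d,K,T); st=readout.get_state(); M=R.from_quat(st["eef_rot"]).as_matrix(); L=(P-st["position"])@M
    m=(abs(P[...,2]-.023)<.004); e=[]
    for a,b in((-.06,-.02),(.02,.06)):
        k=m&(L[...,0]>a)&(L[...,0]<b)&(L[...,1]<0); e.append(round(float(np.percentile(L[k][:,1],.5)*1e3),1))
    f=(abs(L[...,0])<.012)&(L[...,2]>.035)&(L[...,2]<.06)&(L[...,1]<-.03)&(L[...,1]>-.045)&(d<.25)
    g=(abs(L[...,0])<.008)&(L[...,1]<-.07)&(abs(P[...,2]-.023)<.006)
    print("edge y",e,"front y",np.round(np.percentile(L[f][:,1],[5,50,95])*1e3,1),"hook outer y",round(float(np.percentile(L[g][:,1],1)*1e3),1))
E
python3 -c "
from h import *
meas('w5');meas('w6')"
```

```text
Traceback (most recent call last):
  File "h.py", line 36, in meas
    print("edge y",e,"front y",np.round(np.percentile(L[f][:,1],[5,50,95])*1e3,1),"hook outer y",round(float(np.percentile(L[g][:,1],1)*1e3),1))
                                        ~~~~~~~~~~~~~^^^^^^^^^^^^^^^^^^^^^
IndexError: index -1 is out of bounds for axis 0 with size 0
```

```bash
python3 -c "
from h import *
meas('w6')"
```

```text
edge y [-72.7, -72.6] front y [-39.3 -38.3 -38.1] hook outer y -75.4
```

About 34.2 mm is showing. I'll back 5.8 mm more, then hold.

arm_command(steps=[[0,0.15,0,0,0,0,1],[0,0.3,0,0,0,0,1],[0,0.45,0,0,0,0,1],[0,0.58,0,0,0,0,1],[0,0.58,0,0,0,0,1]])

```text
time: 14.1
position: [0.5567, 0.0002, 0.0924]
eef_rot: [-0.628, 0.778, -0.001, 0.002]
ft_force: [6.2, -1.3, -2.7]
gripper_width: 0.0183
```

arm_command(steps=[[0,0,0,0,0,0,1],[0,0,0,0,0,0,1]])

```text
time: 14.3
position: [0.5567, 0.0002, 0.0924]
eef_rot: [-0.628, 0.778, -0.001, 0.001]
ft_force: [5.9, -1.9, -3.3]
gripper_width: 0.0186
```

```bash
python3 - <<'E'
from h import *
go(.5571,-.0010,.0923,-12.2)
snap("wrist","w7"); meas("w7")
E
```

```text
t 14.3 pos [5.567e-01 2.000e-04 9.240e-02] F [ 5.91 -1.85 -3.26] M [-0.6  -1.69 -0.09] w 0.0186
shift cm [ 0.11 -0.06  0.01] turn [-0.0034  0.001   0.0002]
edge y [-78.1, -78.0] front y [-39.3 -38.4 -38.1] hook outer y -81.1
```

40 mm is showing, with the hook still holding and the edge at -78.0 in the tool frame. Now I'll press the lock down in small steps.

arm_command(steps=[[0,0,0.02,0,0,0,1],[0,0,0.04,0,0,0,1],[0,0,0.06,0,0,0,1],[0,0,0.08,0,0,0,1],[0,0,0.1,0,0,0,1]])

```text
time: 14.85
position: [0.5568, 0.0002, 0.0924]
eef_rot: [-0.628, 0.778, -0.001, 0.002]
ft_force: [4.6, -2.0, 4.4]
gripper_width: 0.0185
```

arm_command(steps=[[0,0,0.02,0,0,0,1],[0,0,0.04,0,0,0,1],[0,0,0.06,0,0,0,1],[0,0,0.08,0,0,0,1],[0,0,0.1,0,0,0,1]])

```text
time: 15.35
position: [0.5567, 0.0002, 0.0915]
eef_rot: [-0.628, 0.778, -0.001, 0.002]
ft_force: [5.2, -1.9, 5.8]
gripper_width: 0.0184
```

arm_command(steps=[[0,0,0.02,0,0,0,1],[0,0,0.04,0,0,0,1],[0,0,0.06,0,0,0,1],[0,0,0.08,0,0,0,1],[0,0,0.1,0,0,0,1]])

```text
time: 15.85
position: [0.5568, 0.0002, 0.0906]
eef_rot: [-0.628, 0.778, -0.001, 0.002]
ft_force: [4.4, -1.2, 5.9]
gripper_width: 0.0184
```

arm_command(steps=[[0,0,0.03,0,0,0,1],[0,0,0.06,0,0,0,1],[0,0,0.09,0,0,0,1],[0,0,0.12,0,0,0,1],[0,0,0.15,0,0,0,1]])

```text
time: 16.35
position: [0.5568, 0.0002, 0.0893]
eef_rot: [-0.628, 0.778, -0.001, 0.002]
ft_force: [4.6, -1.9, 7.1]
gripper_width: 0.0184
```

arm_command(steps=[[0,0,0.02,0,0,0,1],[0,0,0.04,0,0,0,1],[0,0,0.06,0,0,0,1],[0,0,0.08,0,0,0,1],[0,0,0.1,0,0,0,1]])

```text
time: 16.85
position: [0.5568, 0.0002, 0.0884]
eef_rot: [-0.628, 0.778, -0.001, 0.002]
ft_force: [3.6, -1.9, 7.5]
gripper_width: 0.0185
```

arm_command(steps=[[0,0,0.03,0,0,0,1],[0,0,0.06,0,0,0,1],[0,0,0.06,0,0,0,1]])

```text
time: 17.15
position: [0.5568, 0.0002, 0.0879]
eef_rot: [-0.628, 0.778, -0.001, 0.002]
ft_force: [3.1, -3.0, 7.4]
gripper_width: 0.0183
```

arm_command(steps=[[0,0,0.02,0,0,0,1],[0,0,0.03,0,0,0,1],[0,0,0.03,0,0,0,1]])

```text
time: 17.45
position: [0.5568, 0.0002, 0.0877]
eef_rot: [-0.628, 0.778, -0.001, 0.002]
ft_force: [3.2, -2.1, 7.8]
gripper_width: 0.0187
```

```bash
python3 - <<'E'
from h import *
go(.5571,-.0010,.0923,-12.2)
snap("wrist","w8"); meas("w8")
p,d,K,T=load("w8"); st=readout.get_state(); L=(pts(d,K,T)-st["position"])@R.from_quat(st["eef_rot"]).as_matrix()
m=(abs(L[...,0])<.012)&(L[...,1]<-.018)&(L[...,1]>-.033)&(L[...,2]<.035); print("case top tool z",np.median(L[m][:,2]), "world",st["position"][2]-np.median(L[m][:,2]))
E
```

```text
t 17.45 pos [5.568e-01 2.000e-04 8.770e-02] F [ 3.25 -2.14  7.78] M [-0.59 -1.1  -0.17] w 0.0187
shift cm [ 0.11 -0.06 -0.46] turn [-0.004   0.0008  0.001 ]
edge y [-78.3, -77.9] front y [-39.4 -38.4 -38.1] hook outer y -80.9
case top tool z 0.020022353191344395 world 0.06766489865978301
```

The case top went from 25 mm to 20 mm in the tool frame, so the lock is about 5 mm down, and the tape still shows 40 mm. I'll relieve the push, then open.

arm_command(steps=[[0,-0.02,-0.03,0,0,0,1],[0,-0.03,-0.05,0,0,0,1],[0,-0.03,-0.05,0,0,0,1]], newtons=40)

```text
time: 17.8
position: [0.5568, 0.0002, 0.0877]
eef_rot: [-0.628, 0.778, -0.001, 0.001]
ft_force: [2.7, -1.1, 6.7]
gripper_width: 0.0183
```

arm_command(steps=[[0,0,0,0,0,0,1],[0,0,0,0,0,0,1]], newtons=20)

```text
time: 18.0
position: [0.5568, 0.0002, 0.0877]
eef_rot: [-0.628, 0.778, -0.001, 0.001]
ft_force: [3.6, -1.7, 6.1]
gripper_width: 0.0186
```

arm_command(steps=[[0,-0.02,-0.02,0,0,0,1],[0,-0.03,-0.04,0,0,0,1],[0,-0.03,-0.04,0,0,0,1]])

```text
time: 18.3
position: [0.5568, 0.0002, 0.0877]
eef_rot: [-0.628, 0.778, -0.001, 0.001]
ft_force: [3.9, -0.3, 6.3]
gripper_width: 0.0185
```

arm_command(steps=[[0,0,0,0,0,0,1],[0,0,0,0,0,0,1]])

```text
time: 18.5
position: [0.5568, 0.0002, 0.0877]
eef_rot: [-0.628, 0.778, -0.001, 0.001]
ft_force: [2.6, -1.0, 5.1]
gripper_width: 0.0182
```

arm_command(steps=[[0,-0.02,-0.03,0,0,0,1],[0,-0.04,-0.06,0,0,0,1],[0,-0.05,-0.09,0,0,0,1],[0,-0.05,-0.09,0,0,0,1],[0,-0.05,-0.09,0,0,0,1]])

```text
time: 19.0
position: [0.5568, 0.0001, 0.0877]
eef_rot: [-0.628, 0.778, -0.0, 0.001]
ft_force: [6.1, -0.3, 3.4]
gripper_width: 0.0183
```

arm_command(steps=[[0,0,0,0,0,0,1]])

```text
time: 19.1
position: [0.5568, 0.0002, 0.0877]
eef_rot: [-0.628, 0.778, -0.0, 0.001]
ft_force: [5.0, -0.8, 3.9]
gripper_width: 0.0182
```

arm_command(steps=[[0,0,0,0,0,0,0.7],[0,0,0,0,0,0,0.5],[0,0,0,0,0,0,0.3],[0,0,0,0,0,0,0],[0,0,0,0,0,0,0]])

```text
time: 19.6
position: [0.5556, -0.0002, 0.0871]
eef_rot: [-0.628, 0.778, 0.0, -0.001]
ft_force: [-0.2, -0.0, -0.3]
gripper_width: 0.0818
```

arm_command(steps=[[0,0,0,0,0,0,0],[0,0,-1,0,0,0,0],[0,0,-3,0,0,0,0],[0,0,-6,0,0,0,0],[0,0,-9,0,0,0,0]])

```text
time: 20.1
position: [0.5561, -0.0001, 0.179]
eef_rot: [-0.628, 0.778, 0.0, -0.0]
ft_force: [0.5, -1.1, -0.1]
gripper_width: 0.0853
```

arm_command(steps=[[0,0,0,0,0,0,0],[0,0,0,0,0,0,0],[0,0,0,0,0,0,0]])

```text
time: 20.4
position: [0.5555, -0.0002, 0.177]
eef_rot: [-0.628, 0.778, 0.0, -0.001]
ft_force: [-0.8, 0.2, 0.1]
gripper_width: 0.0851
```

```bash
python3 - <<'E'
from h import *
go(.5571,-.0010,.0923,-12.2)
p,d,K,T=snap("wrist","w9"); P=pts(d,K,T); save("w9",p,s=1.5)
a=np.radians(-12.2); B=np.array([[np.cos(a),-np.sin(a)],[np.sin(a),np.cos(a)]])
b=P.copy(); b[...,:2]=(P[...,:2]-[.5006,.0124])@B   # board frame
near=(abs(b[...,1])<.05)&(b[...,0]>-.01)&(b[...,0]<.2)&(d>0)
for n,z0,z1 in (("tab",.08,.11),("case",.058,.075)):
    q=b[near&(P[...,2]>z0)&(P[...,2]<z1)]; r=cv2.minAreaRect((q[:,:2]*1000).astype(np.float32)); print(n,len(q),np.round(r[0],1),np.round(r[1],1),round(r[2],1),"z",np.round(np.percentile(q[:,2],[10,50,90]),4))
q=b[near&(P[...,2]>.061)&(abs(b[...,1])<.012)&(P[...,2]<.075)]; print("top slope",np.polyfit(q[:,0],q[:,2],1)[0])
for lo,hi in((-.05,-.02),(.02,.05)):
    q=b[(b[...,1]>lo)&(b[...,1]<hi)&(abs(P[...,2]-.023)<.003)]; print("edge",np.percentile(q[:,0],99.5))
q=b[(abs(b[...,1])<.008)&(abs(P[...,2]-.023)<.006)&(b[...,0]>.1)]; print("hook outer",np.percentile(q[:,0],99))
q=b[(abs(b[...,1])<.012)&(P[...,2]>.03)&(P[...,2]<.055)&(b[...,0]>.06)&(b[...,0]<.13)]; print("front",len(q),np.percentile(q[:,0],[5,50,95]) if len(q) else 0)
E
```

```text
t 20.4 pos [ 5.555e-01 -2.000e-04  1.770e-01] F [-0.83  0.24  0.09] M [-0.02 -0.02 -0.02] w 0.0851
shift cm [ 0.05 -0.18  8.47] turn [ 0.0015 -0.0004 -0.0002]
tab 1253 [58.3  0.1] [20.4 27. ] 89.7 z [0.0879 0.0922 0.0932]
case 3826 [59.1  0.1] [74.3 41.4] 0.3 z [0.0638 0.0669 0.0683]
top slope -0.010009661413552595
edge 0.13548474351033665
edge 0.13487670150888761
hook outer 0.13846698563320042
front 173 [0.09599357 0.09621765 0.09714974]
```

View pics/w9.png

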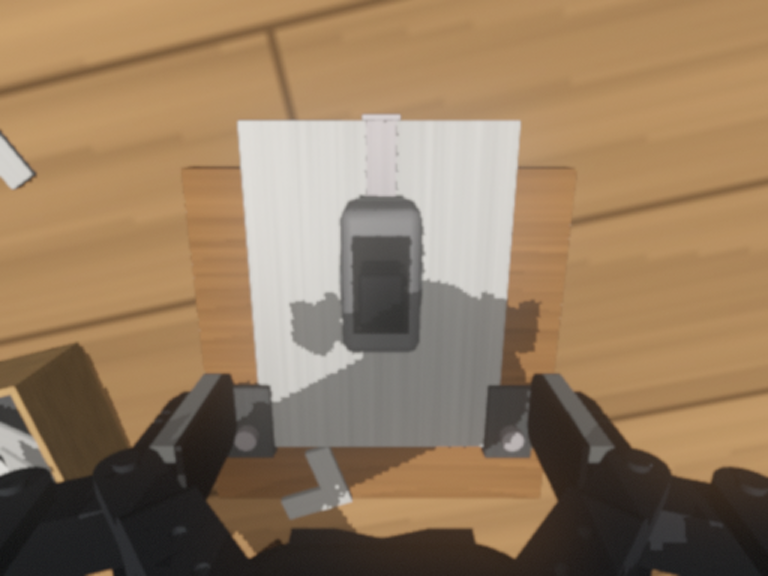

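The tape stands alone on the plate at (382,275), square, with its hook over the edge at (382,118). Tab top 92.2 to 93.2 mm against case top 67 mm puts the lock about 4.7 mm down, and about 39–40 mm of tape shows. Handing in.

```bash
python3 -c "
from h import *
print(arm.hand_in())"
```

```text
the job is handed in; nothing more can be done
None
```

The tape measure is hooked over the plate's far edge, drawn out, locked and standing by itself. I handed the job in at about 20 s; it returns no verdict.

I lifted the tape by the lock tab and set it lightly on the plate with the hook past the edge. I drew it back until the spring was felt at about 4.6 N, then on to about 40 mm. I pressed the lock with the wrist force reading at most about 8 N, then released and backed off upwards.

Last checks, from a wrist picture after release:

| Check | Measured |
|---|---|
| Tape showing | about 39–40 mm; hook outer face at 138.5 mm, case front at 96.2 mm in the board frame |
| Hook | inner face at about 135 mm, on the edge, which reads 135 mm |
| Squareness to the edge | within about 0.5° |
| Case top height | 67 mm, as expected for a case standing flat |
| Lock | about 4.7–5 mm down |
| Wrist force after release | down to noise, so the robot touches nothing |

No check failed. The force readings carry about 1 N of noise. I never went near the other loose things on the bench, but I took no last picture to check their positions.

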